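# Check a plate-coating frame for square by its diagonals and true it

## Task

Check the coating frame on the bench for square with the slide rule: hook the rule's ring over the near blue post and close its red jaw gently against the outside of the far blue post, then do the same across the yellow posts, each time with a light steady push of 6 to 8 N, held for a moment, so that the frame does not shift while you measure. Then, if the two diagonals differ, press the frame's far bar sideways until they agree to within 4 mm, never using more than about 20 N on the frame. Leave the rule lying across the frame with its ring down over either near post, let go, and leave the other lab ware where it stands.

Things in the scene. Friction and masses are not known exactly. Their poses are not given: they have to be found in the camera images.
- frame: Dark metal plate-coating frame, its near bar fixed to the bench, bars 12 mm high round a thin white plate; a 44 mm disc at each corner (top at 12 mm) carries a post of its colour. Origin: on the bench under the middle of the near bar; x points to the far bar, y along the near bar to its yellow post, z up. Near posts at y = -95 (blue), +95 mm (yellow). The far bar lies parallel, 160 mm further along x.
- blue_near (a point): Top centre of the near blue post (the -y end of the near bar), 26 mm above the bench. All four posts: 12 mm diameter, standing 14 mm out of their discs, the top 4 mm tapered to 6 mm.
- yellow_near (a point): Top centre of the near yellow post (the +y end of the near bar).
- blue_far (a point): Top centre of the far blue post, at the +y end of the far bar, diagonally opposite the near blue post. Square means it is at x = 160, y = +95 mm of the frame, far posts straight ahead of near ones, both diagonals 248 mm between post centres. The far bar starts up to 24 mm out along y, either way, or may happen to be square already.
- yellow_far (a point): Top centre of the far yellow post, at the -y end of the far bar, 190 mm from the far blue post and diagonally opposite the near yellow one. The far bar can only slide along y, up to 32 mm either side of square, against stiff friction: it gives way at about 9 N along y (10 to 14 N when the rule pushes along a diagonal) and stays where it is left.
- rule: Diagonal slide rule, 0.24 kg, lying flat on the bench: an orange ring plate 36 x 36 x 12 mm with an 18 mm through hole, then a white marked beam 16 mm wide, 14 mm high, reaching 200 mm from the hole. Origin: centre of the hole at the underside; x along the beam to the jaw, z up. A steel slide on top carries a black grip block and, at its end, the red jaw. It balances near the grip.
- rule_ring (a point): Centre of the ring hole, at the underside of the rule. The hole is 6 mm wider than a post, so on a post the ring has 3 mm of play all round.
- rule_grip (a point): Where to hold the black grip block: on its centre line, 47 mm above the rule's underside. The block is part of the slide; 34 mm along the rule, 20 mm across (hold it across), from 21 to 61 mm above the underside, 80 mm plus the reading from the ring hole. Moving the grip while the ring is on a post draws the rule out or in, once the play of the ring is taken up.
- rule_jaw (a point): Middle of the jaw's inner face (towards the ring), at the underside. The red jaw is a flat plate across the rule, 50 mm wide, 6 mm thick, 22 mm high, its foot level with the rule's underside. The steel arm from grip to jaw, 10 mm wide, passes 16 mm above the underside, so it clears the post tops when ring and jaw are down. Axes as the rule's.
- rule_slide (a joint): Reading of the rule, 0 to 0.085 m: ring-hole centre to jaw face is 215 mm plus this. It slides with 1.5 N of friction, stays where left, and starts drawn out to 68 to 80 mm, longer than either diagonal. With the jaw pushed in against the far post, hole centre to jaw face is the post-centre distance plus 9 mm (3 mm play, 6 mm post radius).
- cap: Loose blue screw cap, 26 mm across, 18 mm high, to be left alone; origin at its foot.
- vial: Small vial with white cap, 22 mm across, 45 mm high, to be left alone; origin at its foot.
- petri: Shallow glass dish, 100 mm across, 15 mm high, to be left alone; origin at its foot.
- sample_jar: Clear jar with white lid, 80 mm across, 100 mm high, to be left alone; origin at its foot.
- wash_bottle: White bottle with blue cap, 72 mm across, 170 mm high, to be left alone; origin at its foot.
- amber_bottle: Amber bottle with black cap, 80 mm across, 180 mm high, to be left alone; origin at its foot.

How it is judged:
On the way, in this order (a step that is already met when the one before it is completed fails the run):
1. blue diagonal: ring down over the near blue post, jaw on the outside of the far blue post, rule on frame 4 to 12 N, far bar shifted under 2.5 mm (horizontal distance between rule_ring and blue_near below 0.006 m and z of rule_ring in the frame of frame below 0.021 m and x of blue_far in the frame of rule_jaw between -0.0075 and 0 m and y of blue_far in the frame of rule_jaw between -0.022 and 0.022 m and contact force between rule and frame between 4 and 12 N and distance of blue_far from where it was at the start of the episode below 0.0025 m), for 0.2 s.
2. yellow diagonal: the same across the yellow posts, rule on frame 4 to 12 N, far bar within 2.5 mm of its start (horizontal distance between rule_ring and yellow_near below 0.006 m and z of rule_ring in the frame of frame below 0.021 m and x of yellow_far in the frame of rule_jaw between -0.0075 and 0 m and y of yellow_far in the frame of rule_jaw between -0.022 and 0.022 m and contact force between rule and frame between 4 and 12 N and distance of yellow_far from where it was at the start of the episode below 0.0025 m), for 0.2 s.
At the end, for the whole second after the job is handed in: The far bar is within 3.2 mm of square (the diagonals agree within about 4.9 mm), and the rule is released and at rest with its ring down (underside less than 6 mm above the disc) over one of the near posts, hole within 7 mm of the post (y of blue_far in the frame of frame between 0.0918 and 0.0982 m and z of rule_ring in the frame of frame below 0.018 m and (horizontal distance between rule_ring and blue_near below 0.007 m or horizontal distance between rule_ring and yellow_near below 0.007 m) and linear speed of rule below 0.02 m/s); the robot touches nothing.
It fails at once if the frame is loaded with more than 25 N by the rule (contact force between rule and frame above 25 N).
It fails at once if the frame is loaded with more than 25 N by the arm or gripper (contact force between the arm and frame above 25 N).
It fails at once if other lab ware is moved by more than 20 mm (distance of any of cap, vial, sample_jar, wash_bottle, amber_bottle, petri from where it was at the start of the episode above 0.02 m).
It also fails if it takes over 72 s, if anything falls off the work surface, if the arm or the gripper's body presses on something with over 40 N, if the wrist force passes 120 N, or if a joint passes its speed limit or range.

## Robot

A 6-joint arm with a two-finger parallel gripper is mounted at the origin on the work surface. World frame = base frame: x ahead of the robot, y to its left, z up, the work surface at z = 0. Lengths are in m, angles in rad, forces in N, time in s.
With the tool pointing down it reaches from about 0.375 to 0.9 m from the base axis. Payload 3.1 kg.
Tool frame: the origin (TCP) lies midway between the tips of the shut fingers; the grasp point (between the pads) lies 19 mm behind it; x points along the fingers, z is the direction in which the jaws open and shut, and the axes are right-handed (so a half turn about x gives the same grasp; the last joint's range is limited). The gripper opens to 87 mm and grips with 3 to 60 N. Pads are 19 mm wide; open, the fingers measure 117 mm over their backs; the gripper's body (75 mm by 190 mm) begins 51 mm behind the grasp point.
Start: joints at [-1.343, 0.527, 1.433, -0, 1.181, -0.178], TCP at [0.247, -0.574, 0.223] pointing down, gripper open.
Joint ranges: [-3.08, 3.08], [-0.75, 2.2], [0.22, 2.44], [-1.43, 4.57], [0, 2.65], [-2.85, 2.85]. Speed limits (rad/s): [2.79, 2.79, 3.14, 3.14, 3.14, 3.14].

## Interface

Orientations are given as a unit quaternion [x, y, z, w].
In Python, from rig import readout, imaging, robot gives the robot as it stands. The module is installed in compiled form; this text tells all that it offers.
- The arm moves only by the tool play_rows, never from a script. Its argument "rows" is text: rows parted by semicolons, each of 7 numbers parted by spaces: the turn, a rotation vector about the tool's x, y, z in rad, then the shift along the tool's x, y, z in mm, then the closure, from 0 (fully open) to 1 (shut). In form: ax ay az tx ty tz gripper; .... A call has 1 to 8 rows; each row shifts and turns the commanded pose from where the row before left it, along the tool's axes as they then stand; what a row does not reach is not made up. A row lasts 1/12 s, in which the tool goes at most 41.7 mm and 7.16 degrees, less where a joint would pass 70% of its speed; a pose out of reach is approached as far as the arm can. A call with a gripper value outside its range is refused whole. The fingers move at their own pace and stop on an object; "squeeze" is the grip in N (left out, the last holds). Time passes only in rows, so rows that do not move let the fingers close. It gives the time, the measured TCP pose, the force and the opening at its end, in the units of the state.
- readout.get_obs(): the state, without advancing time (a new reading comes with each control period).
- imaging.camera(name): name is "side" or "top"; returns the picture (400x640x3 uint8, blue, green, red); there is no depth.
- imaging.camera_info(name): a dict with "K" (3x3 intrinsics, pixels), "k1" (the pictures are not rectified: a ray, as slopes to the right and down, at radius r is drawn at 1 + k1 r^2 times it, then the intrinsics apply), "world_to_cam" (4x4, takes a point from world to camera coordinates). Camera axes: x right, y down, z forward; pixel columns grow to the right and rows downward; lengths in m; the calibration is good to about 2 mm. A picture is of the moment at which its call begins. camera_info takes no time and is no camera call.
- robot.hand_in(): hands the job in, once; it reports no verdict.
The state is a dict: "time": time; "q": joint angles; "joint_velocities": joint speeds; "joint_torque": joint torques, N m; "position": TCP position; "tool_rot": TCP orientation; "ft_force": force on the tool from outside, world axes, zero at the start; "moment": the same for the moment, N m; "grip_width": finger opening in m.
Only numpy, scipy, OpenCV 4.12 (cv2) and the standard library are available. Lean on these libraries where they do the work, as an engineer would, in place of code of your own. Each camera call takes 0.05 s, during which the arm holds its last target. There are 200 camera calls.

## Working session

There is one attempt and no reset: what is moved stays moved. The work goes in short steps, Python scripts to look and compute and a tool call to move; the robot and the scene stay as the last step left them, time stands still between calls to the robot, and variables do not carry over. Pictures are saved under pics/ and viewed, about 8 in all and at most 12, crops included, and the job is handed in when it is done.

Besides the shell and the picture viewer there is one more tool, called after "Request:" by a JSON object that holds its "fn" and its "kwargs", one argument or row to a line. play_rows: Moves the arm, as the interface text tells. Its arguments: {"type":"object","properties":{"rows":{"type":"string"},"squeeze":{"type":"number"}},"required":["rows"]}

```bash
mkdir -p pics; cat > h.py <<'E'
import numpy as np, cv2
from rig import readout, imaging, robot
from scipy.spatial.transform import Rotation as R
def ray(name,uv):
    i=imaging.camera_info(name);K=np.array(i["K"]);T=np.array(i["world_to_cam"]);k=i["k1"]
    uv=np.atleast_2d(np.array(uv,float))
    d=np.c_[(uv[:,0]-K[0,2])/K[0,0],(uv[:,1]-K[1,2])/K[1,1]]
    s=d.copy()
    for _ in range(30): s=d/(1+k*(s**2).sum(1,keepdims=True))
    D=np.c_[s,np.ones(len(s))]@T[:3,:3]
    return -T[:3,:3].T@T[:3,3],D
def onz(name,uv,z):
    c,D=ray(name,uv); return c+D*((z-c[2])/D[:,2])[:,None]
def proj(name,P):
    i=imaging.camera_info(name);K=np.array(i["K"]);T=np.array(i["world_to_cam"]);k=i["k1"]
    p=np.atleast_2d(P)@T[:3,:3].T+T[:3,3]; s=p[:,:2]/p[:,2:]
    s=s*(1+k*(s**2).sum(1,keepdims=True)); return s*[K[0,0],K[1,1]]+[K[0,2],K[1,2]]
def st():
    o=readout.get_obs(); r=R.from_quat(o["tool_rot"]).as_matrix()
    print("t",round(o["time"],2),"tcp",np.round(np.array(o["position"])*1000,1),"F",np.round(o["ft_force"],1),"w",round(o["grip_width"]*1000,1)); print(np.round(r,3).tolist()); return o,r
E
python3 - <<'E'
from h import *
st()
for n in("top","side"):
    im=imaging.camera(n); cv2.imwrite(f"pics/{n}0.png",im)
    print(n,np.round(imaging.camera_info(n)["world_to_cam"],3).tolist(),imaging.camera_info(n)["K"],imaging.camera_info(n)["k1"])
E
```

```text
t 0.0 tcp [ 247.1 -573.2  221.5] F [-0.6 -0.2 -0.1] w 87.2
[[-0.001, 0.918, 0.396], [0.002, 0.396, -0.918], [-1.0, 0.0, -0.002]]
top [[0.011, -1.0, -0.015, 0.028], [-0.993, -0.01, -0.115, 0.606], [0.114, 0.017, -0.993, 1.21], [0.0, 0.0, 0.0, 1.0]] [[430.49860761   0.         314.22851834]
 [  0.         430.49860761 202.11768274]
 [  0.           0.           1.        ]] -0.0362353542832101
side [[-0.952, -0.307, 0.0, 0.591], [-0.237, 0.733, -0.638, 0.179], [0.196, -0.608, -0.77, 1.211], [0.0, 0.0, 0.0, 1.0]] [[375.53671014   0.         322.76908153]
 [  0.         375.53671014 201.63078223]
 [  0.           0.           1.        ]] 0.007570164020215645
```

View pics/top0.png

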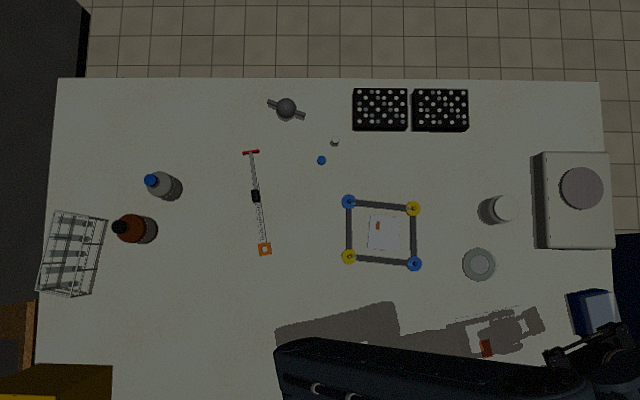

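View pics/side0.png

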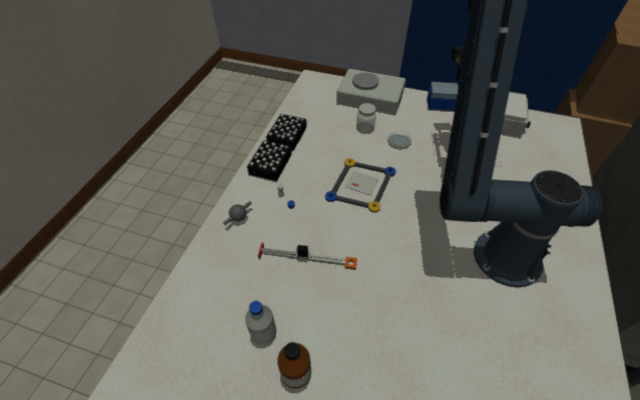

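```bash
cat > m.py <<'E'
from h import *
def blobs(im,lo,hi,amin=8):
    h=cv2.cvtColor(im,cv2.COLOR_BGR2HSV); m=cv2.inRange(h,np.array(lo),np.array(hi))
    n,l,s,c=cv2.connectedComponentsWithStats(m)
    return [(c[i],s[i,4],s[i,2:4]) for i in range(1,n) if s[i,4]>=amin]
if __name__=="__main__":
  for n in("top","side"):
    im=imaging.camera(n); cv2.imwrite(f"pics/{n}1.png",im)
    for nm,lo,hi,z in(("blue",(100,120,60),(125,255,255),.012),("yel",(20,120,60),(34,255,255),.012),("orange",(5,150,100),(18,255,255),.012),("red",(0,150,80),(4,255,255),.022),("black",(0,0,0),(180,255,22),.061)):
      for c,a,s in blobs(im,lo,hi):
        p=onz(n,c,z)[0]
        if .3<p[0]<1.1 and -.4<p[1]<.6 and a<800: print(n,nm,np.round(c,1),a,s,np.round(p*1000,1))
  im=cv2.imread("pics/top1.png")
  a=cv2.resize(im[185:285,325:440],None,fx=4,fy=4,interpolation=cv2.INTER_CUBIC)
  b=cv2.resize(im[140:265,225:285],None,fx=4,fy=4,interpolation=cv2.INTER_CUBIC)
  s=cv2.imread("pics/side1.png"); c=cv2.resize(s[150:220,315:405],None,fx=4,fy=4,interpolation=cv2.INTER_CUBIC)
  H=np.zeros((600,800,3),np.uint8); H[:400,:460]=a; H[:500,470:710]=b; cv2.imwrite("pics/z1.png",cv2.convertScaleAbs(H,alpha=1.5))
  cv2.imwrite("pics/z2.png",c)
E
python3 m.py
```

```text
top blue [321.2 159.4] 52 [8 8] [737.   14.8  12. ]
top blue [149.4 179.5] 114 [12 12] [672.2 529.3  12. ]
top blue [348.1 201.3] 139 [14 14] [612.2 -65.4  12. ]
top blue [413.9 263.3] 162 [15 15] [ 433.1 -256.3   12. ]
top yel [412.7 208.3] 154 [14 15] [ 593.1 -254.9   12. ]
top yel [348.5 256.1] 159 [14 15] [451.9 -67.   12. ]
top orange [264.  248.6] 86 [13 13] [470.8 179.2  12. ]
top red [250.2 150.9] 27 [17  4] [759.  226.3  22. ]
top black [255.1 195.6] 85 [ 9 12] [620.1 201.8  61. ]
top black [142.1 229.5] 49 [ 9 27] [519.8 522.4  61. ]
top black [119.2 226.6] 169 [16 14] [527.5 589.2  61. ]
top black [154.8 231. ] 25 [ 9 21] [516.  485.3  61. ]
side blue [389.7 170.5] 57 [10  9] [ 434.4 -256.8   12. ]
side blue [330.7 196.1] 76 [11  9] [611.9 -63.6  12. ]
side blue [290.6 203.3] 29 [6 6] [738.   12.4  12. ]
side blue [255.3 307.1] 121 [12 13] [695.2 408.   12. ]
side yel [349.5 162. ] 69 [10  9] [ 593.5 -254.2   12. ]
side yel [373.8 206.1] 103 [12 11] [453.  -66.2  12. ]
side orange [350.6 262.2] 78 [12 11] [471.4 179.1  12. ]
side black [281.4 119.7] 10 [4 6] [ 918.2 -359.7   61. ]
side black [290. 127.] 15 [7 7] [ 867.3 -326.6   61. ]
side black [284.3 128.6] 12 [6 6] [ 885.6 -310.2   61. ]
side black [278.6 130.6] 14 [6 6] [ 902.9 -291.    61. ]
side black [264.  146.8] 15 [5 7] [ 920.2 -184.1   61. ]
side black [273.2 155.8] 20 [7 8] [ 866.9 -148.7   61. ]
side black [267. 158.] 21 [7 9] [ 884.4 -130.2   61. ]
side black [260.7 159.9] 21 [7 8] [ 902.7 -113.4   61. ]
side black [302.1 251.2] 86 [ 9 11] [618.5 216.1  61. ]
side black [289.9 346. ] 24 [9 6] [551.  495.3  61. ]
side black [292.9 356.4] 39 [14  8] [534.3 517.3  61. ]
```

View pics/z1.png

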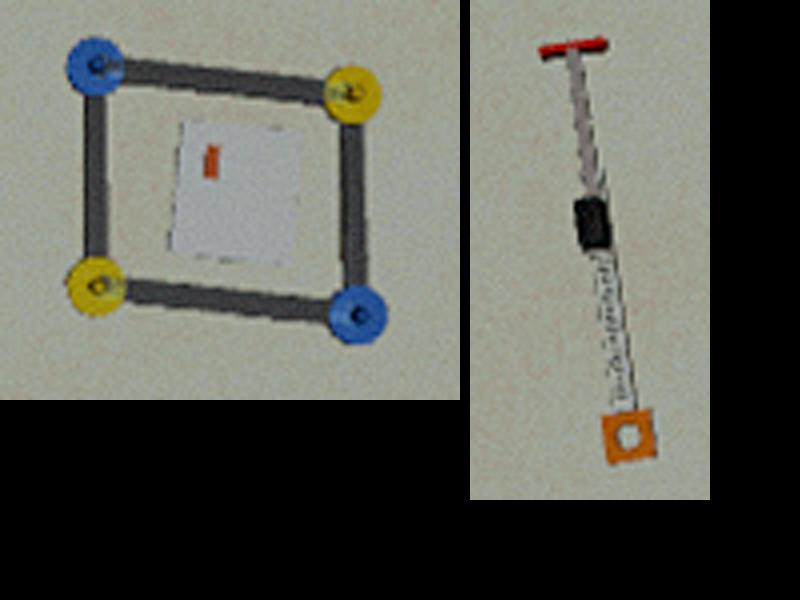

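Frame near bar lies towards the robot: blue near (434,-256), yellow near (452,-67), blue far (612,-65), yellow far (593,-254) mm. The far bar is about 17.7 mm out along +y. Rule: hole (471,179), yaw 9.3°, reading ≈74, grip ≈(623,204). The sizes agree with the given ones (190.8 mm bar pitch). I move to the grip.

Request:
{"fn": "play_rows", "kwargs": {
  "rows": "0 0 0 0 29.7 -25.7 0;0 0 0 0 29.7 -25.7 0;0 0 0 0 29.7 -25.7 0;0 0 0 0 29.7 -25.7 0;0 0 0 0 29.7 -25.7 0;0 0 0 0 29.7 -25.7 0;0 0 0 0 29.7 -25.7 0;0 0 0 0 29.7 -25.7 0",
  "squeeze": 20
}}

```text
time: 0.87
position: [0.3846, -0.2893, 0.2226]
tool_rot: [0.389, 0.591, -0.389, 0.591]
ft_force: [0.9, 0.2, 0.2]
grip_width: 0.087
```

Request:
{"fn": "play_rows", "kwargs": {
  "rows": "0 0 0 0 29.7 -25.7 0;0 0 0 0 29.7 -25.7 0;0 0 0 0 29.7 -25.7 0;0 0 0 0 29.7 -25.7 0;0 0 0 0 29.7 -25.7 0;0 0 0 0 29.7 -25.7 0;0 0 0 0 29.7 -25.7 0;0 0 0 0 29.7 -25.7 0"
}}

```text
time: 1.53
position: [0.5215, -0.0063, 0.2226]
tool_rot: [0.389, 0.591, -0.389, 0.591]
ft_force: [0.0, -0.3, -1.0]
grip_width: 0.0868
```

Request:
{"fn": "play_rows", "kwargs": {
  "rows": "0 0 0 0 29.7 -25.7 0;0 0 0 0 29.7 -25.7 0;0 0 0 0 29.7 -25.7 0;0 0 0 0 29.7 -25.7 0;0 0 0 0 29.7 -25.7 0;0 0 0 0 29.7 -25.7 0;0.122 0 0 0 0 0 0;0.122 0 0 0 0 0 0"
}}

```text
time: 2.2
position: [0.6241, 0.2065, 0.2218]
tool_rot: [0.458, 0.539, -0.458, 0.539]
ft_force: [-0.4, -1.5, 0.8]
grip_width: 0.0872
```

```bash
python3 -c "
from h import *
o,r=st(); print(np.array(o['q']).round(3)); print('d tool', (r.T@(np.array([.6229,.204,.028])-o['position'])*1000).round(1), np.degrees(np.arctan2(r[1,1],r[0,1])))"
```

```text
t 2.2 tcp [624.1 206.5 221.8] F [-0.4 -1.5  0.8] w 87.2
[[-0.0, 0.987, 0.16], [0.0, 0.16, -0.987], [-1.0, 0.0, -0.0]]
[0.15  0.573 1.346 0.    1.222 1.56 ]
d tool [193.8  -1.6   2.4] 9.214976693554135
```

Request:
{"fn": "play_rows", "kwargs": {
  "rows": "0 0 0 35 -1.6 2.4 0;0 0 0 35 0 0 0;0 0 0 35 0 0 0;0 0 0 35 0 0 0;0 0 0 30 0 0 0;0 0 0 23.8 0 0 0;0 0 0 0 0 0 1;0 0 0 0 0 0 1",
  "squeeze": 35
}}

```text
time: 2.87
position: [0.6213, 0.201, 0.0273]
tool_rot: [0.457, 0.54, -0.459, 0.538]
ft_force: [0.1, -0.1, 0.8]
grip_width: 0.08
```

Request:
{"fn": "play_rows", "kwargs": {
  "rows": "0 0 0 0 0 0 1;0 0 0 0 0 0 1;0 0 0 0 0 0 1;0 0 0 0 0 0 1;0 0 0 0 0 0 1;0 0 0 -15 0 0 1;0 0 0 -25 0 0 1;0 0 0 -30 0 0 1"
}}

```text
time: 3.53
position: [0.6209, 0.2009, 0.0981]
tool_rot: [0.457, 0.54, -0.459, 0.538]
ft_force: [0.7, 0.2, -0.8]
grip_width: 0.0281
```

```bash
cat > rule.py <<'E'
from m import *
# rule pose in hand: zu = underside height
def measure(n,im,zu):
    res={}
    for nm,lo,hi,z in(("orange",(5,150,100),(18,255,255),.012),("red",(0,150,70),(4,255,255),.022)):
        bl=[b for b in blobs(im,lo,hi,12) if b[1]<600]
        for c,a,s in bl:
            p=onz(n,c,zu+z)[0]
            if .3<p[0]<1 and -.45<p[1]<.4: print(n,nm,np.round(c,1),a,s,np.round(p*1000,1)); res.setdefault(nm,p)
    return res
if __name__=="__main__":
    import sys
    o,r=st(); zu=o["position"][2]-.028
    for n in("top","side"):
        im=imaging.camera(n); cv2.imwrite(f"pics/{n}_{sys.argv[1]}.png",im); q=measure(n,im,zu)
        if len(q)==2:
            d=(q["red"]-q["orange"])[:2]; print("yaw",np.degrees(np.arctan2(d[1],d[0])).round(2),"len",np.hypot(*d)*1000, "hole in tool axes", (r.T@(q["orange"]-o["position"])*1000).round(1))
E
python3 rule.py lift
```

```text
t 3.53 tcp [620.9 200.9  98.1] F [ 0.7  0.2 -0.8] w 28.1
[[-0.004, 0.987, 0.162], [-0.001, 0.162, -0.987], [-1.0, -0.004, -0.0]]
top orange [377.4 225.2] 15 [3 7] [ 538.1 -142.    82.1]
top orange [267.3 249.6] 51 [ 9 12] [467.8 161.   82.1]
side orange [352.  260.2] 46 [11  9] [462.3 212.3  82.1]
side red [259.6 253.2] 12 [3 8] [727.9 279.5  92.1]
yaw 14.2 len 274.02026914405786 hole in tool axes [  16.7 -154.6  -36.9]
```

Fingers had not closed yet when I lifted (28 mm); the rule is still on the bench. Reopen slightly, go down and close fully.

Request:
{"fn": "play_rows", "kwargs": {
  "rows": "0 0 0 0 2.5 -2.6 0.4;0 0 0 0 0 0 0.4;0 0 0 0 0 0 0.4;0 0 0 35 0 0 0.4;0 0 0 35 0 0 0.4;0 0 0 0 0 0 1;0 0 0 0 0 0 1;0 0 0 0 0 0 1"
}}

```text
time: 4.3
position: [0.6248, 0.2042, 0.029]
tool_rot: [0.458, 0.539, -0.458, 0.539]
ft_force: [0.9, 0.5, -0.1]
grip_width: 0.0388
```

Request:
{"fn": "play_rows", "kwargs": {
  "rows": "0 0 0 0 0 0 1;0 0 0 0 0 0 1;0 0 0 0 0 0 1;0 0 0 0 0 0 1;0 0 0 0 0 0 1;0 0 0 0 0 0 1;0 0 0 0 0 0 1;0 0 0 0 0 0 1"
}}

```text
time: 4.97
position: [0.626, 0.2041, 0.0308]
tool_rot: [0.458, 0.538, -0.457, 0.54]
ft_force: [-0.3, -0.7, 6.7]
grip_width: 0.0197
```

Request:
{"fn": "play_rows", "kwargs": {
  "rows": "0 0 0 -10 0 0 1;0 0 0 -20 0 0 1;0 0 0 -30 0 0 1;0 0 0 -20 0 0 1;0 0 0 0 0 0 1;0 0 0 0 0 0 1"
}}

```text
time: 5.47
position: [0.625, 0.2044, 0.1099]
tool_rot: [0.458, 0.538, -0.457, 0.539]
ft_force: [0.1, -0.5, -3.0]
grip_width: 0.0199
```

```bash
python3 rule.py lift2
```

```text
t 5.47 tcp [625.  204.4 109.9] F [ 0.1 -0.5 -3. ] w 19.9
[[0.002, 0.987, 0.162], [0.001, 0.162, -0.987], [-1.0, 0.002, -0.0]]
top orange [377.4 225.2] 15 [3 7] [ 537.4 -140.4   93.9]
top orange [263.9 249.3] 49 [ 6 14] [468.3 168.7  93.9]
top red [249.7 143.9] 15 [8 3] [759.4 214.2 103.9]
top red [239.6 145.6] 16 [8 3] [754.4 242.5 103.9]
yaw 57.95 len 418.4404258925673 hole in tool axes [  15.6 -142.3  326.1]
side orange [353.7 246.6] 40 [11  6] [468.4 172.8  93.9]
side red [256.7 240.2] 14 [3 8] [750.3 246.5 103.9]
yaw 14.67 len 291.3937756293814 hole in tool axes [  15.6 -159.6    5.9]
```

View pics/side_lift2.png

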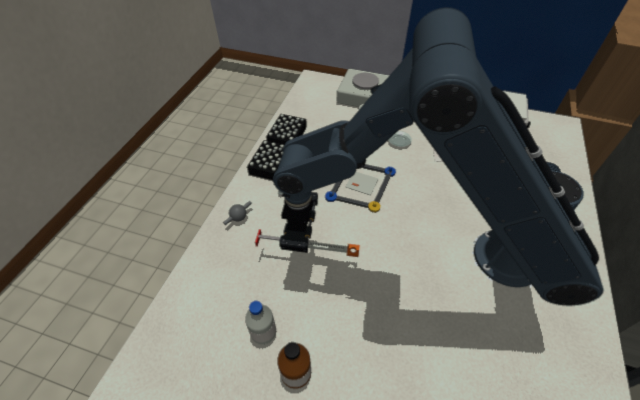

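```bash
cat > rule.py <<'E'
from m import *
import sys
def mean_px(n,im,lo,hi,ctr,rad,zu_z):
    h=cv2.cvtColor(im,cv2.COLOR_BGR2HSV); m=cv2.inRange(h,np.array(lo),np.array(hi))
    c=np.zeros_like(m); cv2.circle(c,tuple(int(v) for v in ctr),rad,255,-1); m&=c
    ys,xs=np.nonzero(m)
    if len(xs)<8: return None,len(xs)
    (cx,cy),_,_=cv2.minAreaRect(np.c_[xs,ys].astype(np.float32)); return np.array([cx,cy]),len(xs)
def look(tag,hole_t=-154,off=0,zu=None,L=290):
    o,r=st(); p=np.array(o["position"]); zu=p[2]-.028 if zu is None else zu
    hp=p+r[:,1]*hole_t/1000; jp=p+r[:,1]*(hole_t+L)/1000
    for n in("top","side"):
        im=imaging.camera(n); cv2.imwrite(f"pics/{n}_{tag}.png",im); q=[]
        for nm,lo,hi,P,z,rad in(("ring",(4,110,25),(19,255,255),hp,.012,14),("jaw",(0,110,25),(5,255,255),jp,.022,16)):
            P=P.copy(); P[2]=zu+z
            c,k=mean_px(n,im,lo,hi,proj(n,P)[0],rad,0)
            if c is None: print(n,nm,"none",k); continue
            w=onz(n,c,zu+z)[0]; q.append(w); print(n,nm,c.round(1),k,(w*1000).round(1),"tool",(r.T@(w-p)*1000).round(1))
        if len(q)==2:
            d=(q[1]-q[0])[:2]; print("  yaw",np.degrees(np.arctan2(d[1],d[0])).round(2),"tool yaw",np.degrees(np.arctan2(r[1,1],r[0,1])).round(2),"len",(np.hypot(*d)*1000).round(1))
if __name__=="__main__": look(sys.argv[1],*[float(a) for a in sys.argv[2:]])
E
python3 rule.py l3
python3 -c "
import cv2,numpy as np
a=cv2.imread('pics/top_l3.png')[130:270,225:290];b=cv2.imread('pics/side_l3.png')[220:265,240:370]
H=np.zeros((560,800,3),np.uint8);H[:560,:260]=cv2.resize(a,None,fx=4,fy=4);H[:180,270:790]=cv2.resize(b,None,fx=4,fy=4);cv2.imwrite('pics/z3.png',cv2.convertScaleAbs(H,alpha=1.8))"
```

```text
t 5.57 tcp [622.9 204.  107.2] F [-0.5 -1.  -2.7] w 20.0
[[-0.004, 0.987, 0.162], [-0.0, 0.162, -0.987], [-1.0, -0.004, -0.0]]
top ring [259.9 249.6] 143 [467.3 179.9  91.2] tool [  16.6 -157.4   -1.4]
top jaw [245.5 146.5] 44 [752.7 226.3 101.2] tool [  5.5 131.7  -1. ]
  yaw 9.24 tool yaw 9.33 len 289.1
side ring [353.1 250. ] 112 [467.4 183.1  91.2] tool [  16.6 -156.8   -4.5]
side jaw [258.2 237.4] 31 [751.4 234.3 101.2] tool [  5.5 131.7  -9.1]
  yaw 10.22 tool yaw 9.33 len 288.5
```

View pics/z3.png

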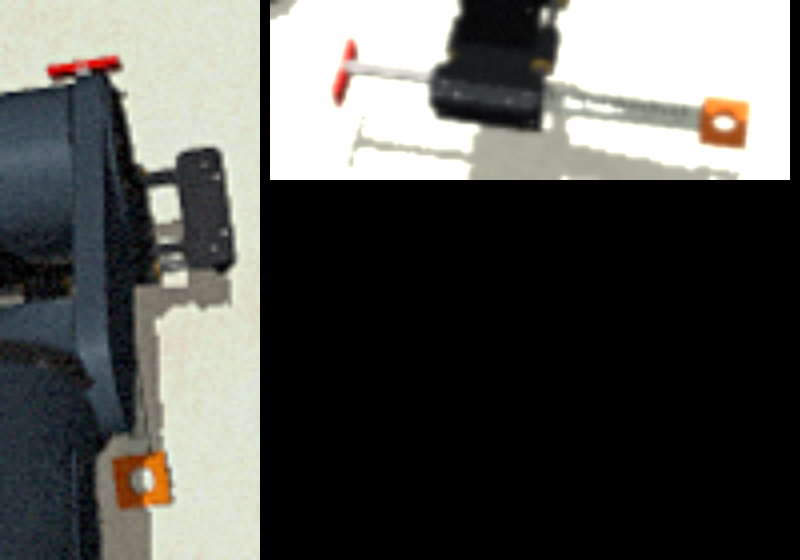

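Request:
{"fn": "play_rows", "kwargs": {
  "rows": "0 0 0 0 -7 17 1;0 0 0 0 -13 32 1;0 0 0 0 -15.2 37 1;0 0 0 0 -15.2 37 1;0 0 0 0 -15.2 37 1;0 0 0 0 -15.2 37 1;0 0 0 0 -15.2 37 1;0 0 0 0 -15.2 37 1"
}}

```text
time: 6.33
position: [0.5572, -0.0826, 0.1074]
tool_rot: [0.457, 0.54, -0.458, 0.538]
ft_force: [0.6, 0.3, -2.5]
grip_width: 0.0196
```

Request:
{"fn": "play_rows", "kwargs": {
  "rows": "0 0 0 0 -15.2 37 1;0 0 0 0 -9.9 22.4 1;-0.11 0 0 0 0 0 1;-0.11 0 0 0 0 0 1;-0.11 0 0 0 0 0 1;-0.11 0 0 0 0 0 1;-0.11 0 0 0 0 0 1;-0.11 0 0 0 0 0 1"
}}

```text
time: 7.0
position: [0.5427, -0.1436, 0.1073]
tool_rot: [0.257, 0.66, -0.257, 0.658]
ft_force: [-0.0, 0.9, -1.7]
grip_width: 0.0198
```

Request:
{"fn": "play_rows", "kwargs": {
  "rows": "0 0 0 0 0 0 1;0 0 0 0 0 0 1;0 0 0 0 0 0 1"
}}

```text
time: 7.25
position: [0.5432, -0.1437, 0.108]
tool_rot: [0.259, 0.658, -0.259, 0.657]
ft_force: [-0.1, -0.4, -2.2]
grip_width: 0.0196
```

```bash
cat >> h.py <<'E'
def tri(a,b):
    (c1,d1),(c2,d2)=ray("top",a),ray("side",b)
    d1=d1[0]/np.linalg.norm(d1[0]);d2=d2[0]/np.linalg.norm(d2[0])
    s=np.linalg.lstsq(np.c_[d1,-d2],c2-c1,rcond=None)[0]
    p,q=c1+s[0]*d1,c2+s[1]*d2
    return (p+q)/2,np.linalg.norm(p-q)
E
python3 - <<'E'
s=open('rule.py').read()
s=s.replace('    for n in("top","side"):','    C={}\n    for n in("top","side"):').replace("w=onz(","C.setdefault(nm,[]).append(c); w=onz(")
s=s.replace('if __name__','__X__',1).replace('__X__','''    return C
def fin(C):
    o=readout.get_obs(); r=R.from_quat(o["tool_rot"]).as_matrix()
    for nm in C:
        if len(C[nm])==2:
            p,g=tri(*C[nm]); print("TRI",nm,(p*1000).round(1),"gap",round(g*1000,1),"tool",(r.T@(p-o["position"])*1000).round(1))
if __name__''',1).replace('": look(','": fin(look(').rstrip()+')\n'
open('rule.py','w').write(s)
E
tail -3 rule.py; python3 rule.py a1
```

```text
if len(C[nm])==2:
            p,g=tri(*C[nm]); print("TRI",nm,(p*1000).round(1),"gap",round(g*1000,1),"tool",(r.T@(p-o["position"])*1000).round(1))
if __name__=="__main__": fin(look(sys.argv[1],*[float(a) for a in sys.argv[2:]]))
t 7.25 tcp [ 543.2 -143.7  108. ] F [-0.1 -0.4 -2.2] w 19.6
[[-0.001, 0.682, 0.731], [0.001, 0.731, -0.682], [-1.0, -0.0, -0.002]]
top ring [421.5 264.5] 70 [ 432.  -259.7   92. ] tool [  16.1 -160.7   -2.1]
top jaw [341.8 189.8] 39 [633.2 -42.3 102. ] tool [  6.  135.6  -3.4]
  yaw 47.24 tool yaw 47.0 len 296.2
side ring [392. 156.] 74 [ 435.9 -252.    92. ] tool [  16.1 -152.3   -4.6]
side jaw [322.9 183.6] 32 [632.4 -35.  102. ] tool [  6.  140.4  -8.9]
  yaw 47.84 tool yaw 47.0 len 292.7
TRI ring [ 434.2 -261.4   83.8] gap 4.8 tool [ 2.460e+01 -1.605e+02  1.000e-01]
TRI jaw [634.6 -42.6  93.3] gap 0.4 tool [ 15.1 136.2  -2.1]
```

```bash
python3 -c "
import cv2,numpy as np
a=cv2.imread('pics/top_a1.png')[175:285,325:445];b=cv2.imread('pics/side_a1.png')[140:215,300:410]
H=np.zeros((440,800,3),np.uint8);H[:440,:400]=cv2.resize(a,None,fx=4,fy=4)[:,:400];H[:300,400:800]=cv2.resize(b,None,fx=4,fy=4)[:,:400]
a=cv2.resize(a,None,fx=4,fy=4)
H=np.zeros((440,930,3),np.uint8);H[:,:480]=a;H[:300,490:930]=cv2.resize(b,None,fx=4,fy=4);cv2.imwrite('pics/z4.png',cv2.convertScaleAbs(cv2.resize(H,(800,378)),alpha=1.8))"
```

```text
(no output)
```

View pics/z4.png

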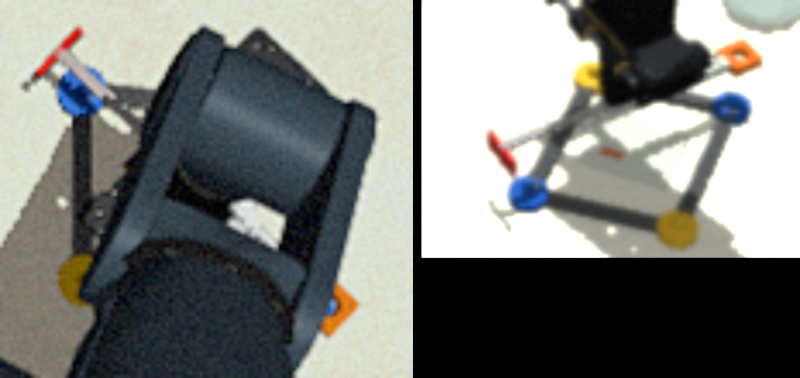

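```bash
cat > corners.py <<'E'
from m import *
import sys
# extreme points of orange mask near given centre -> world at z
def ext(n,tag,ctr,rad,z,lo=(4,110,25),hi=(19,255,255)):
    im=cv2.imread(f"pics/{n}_{tag}.png"); h=cv2.cvtColor(im,cv2.COLOR_BGR2HSV); m=cv2.inRange(h,np.array(lo),np.array(hi))
    c=np.zeros_like(m); cv2.circle(c,ctr,rad,255,-1); m&=c
    ys,xs=np.nonzero(m); P=np.c_[xs,ys]
    for nm,i in(("L",xs.argmin()),("R",xs.argmax()),("T",ys.argmin()),("B",ys.argmax())):
        e={"L":[-.5,0],"R":[.5,0],"T":[0,-.5],"B":[0,.5]}[nm]
        same=P[xs==xs[i]] if nm in"LR" else P[ys==ys[i]]
        u=same.mean(0)+e; print(n,nm,u,(onz(n,u,z)[0]*1000).round(1))
if __name__=="__main__":
    ext("top","a1",(421,264),14,.092); ext("side","a1",(392,156),12,.092)
    o=[readout.get_obs()["position"]]; print(o)
E
python3 corners.py
```

```text
top L [417.5 269.5] [ 418.5 -248.7   92. ]
top R [428.5 263. ] [ 436.2 -278.8   92. ]
top T [422.5 257.5] [ 450.9 -262.7   92. ]
top B [420.  272.5] [ 410.5 -255.4   92. ]
side L [385.5 155. ] [ 459.7 -249.9   92. ]
side R [398.5 156.5] [ 412.8 -256.7   92. ]
side T [392.5 151.5] [ 438.9 -276.4   92. ]
side B [391.5 161.5] [ 432. -223.   92.]
[array([ 0.54339902, -0.14381395,  0.10837227])]
```

Request:
{"fn": "play_rows", "kwargs": {
  "rows": "0 0 0 10 -3.6 0.5 1;0 0 0 15 0 0 1;0 0 0 15 0 0 1;0 0 0 7 0 0 1;0 0 0 3 0 0 1;0 0 0 0 0 0 1"
}}

```text
time: 7.85
position: [0.5409, -0.1468, 0.0578]
tool_rot: [0.259, 0.659, -0.258, 0.657]
ft_force: [-0.4, 0.4, -2.2]
grip_width: 0.02
```

```bash
python3 rule.py a2; python3 -c "
import cv2,numpy as np
a=cv2.imread('pics/top_a2.png')[175:285,325:445];b=cv2.imread('pics/side_a2.png')[140:215,300:410]
H=np.zeros((440,930,3),np.uint8);H[:,:480]=cv2.resize(a,None,fx=4,fy=4);H[:300,490:930]=cv2.resize(b,None,fx=4,fy=4);cv2.imwrite('pics/z5.png',cv2.convertScaleAbs(cv2.resize(H,(800,378)),alpha=1.8))"
```

```text
t 7.85 tcp [ 540.9 -146.8   57.8] F [-0.4  0.4 -2.2] w 20.0
[[-0.002, 0.68, 0.733], [0.001, 0.733, -0.68], [-1.0, -0.001, -0.002]]
top ring [418.3 264.8] 69 [ 429.9 -262.2   41.8] tool [  16.1 -160.1   -2.8]
top jaw [342.  193.5] 36 [629.6 -45.4  51.8] tool [  5.9 134.7  -4. ]
  yaw 47.34 tool yaw 47.12 len 294.8
side ring [391.1 165.1] 70 [ 433.1 -256.5   41.8] tool [  16.1 -153.7   -4.3]
side jaw [323.8 192.8] 25 [629.9 -38.3  51.8] tool [  5.9 140.   -8.6]
  yaw 47.94 tool yaw 47.12 len 293.8
TRI ring [ 431.6 -263.4   35.4] gap 3.8 tool [  23.5 -160.2   -1.7]
TRI jaw [631.5 -45.7  42.9] gap 1.4 tool [ 16.1 135.3  -3.2]
```

View pics/z5.png

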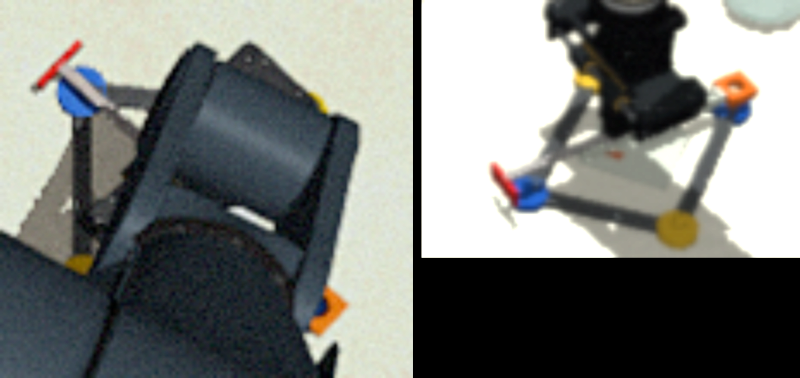

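Request:
{"fn": "play_rows", "kwargs": {
  "rows": "0 0 0 4 0 0 1;0 0 0 4 0 0 1;0 0 0 3 0 0 1;0 0 0 2 0 0 1;0 0 0 0 0 0 1;0 0 0 0 0 0 1"
}}

```text
time: 8.45
position: [0.5414, -0.1469, 0.0456]
tool_rot: [0.258, 0.658, -0.258, 0.658]
ft_force: [0.0, -0.8, -2.4]
grip_width: 0.0198
```

Request:
{"fn": "play_rows", "kwargs": {
  "rows": "0 0 0 1.5 0 0 1;0 0 0 0 0 0 1;0 0 0 0 0 0 1"
}}

```text
time: 8.7
position: [0.5415, -0.147, 0.0443]
tool_rot: [0.258, 0.658, -0.258, 0.658]
ft_force: [0.9, 0.1, -3.2]
grip_width: 0.0198
```

```bash
python3 rule.py a3 -154; python3 - <<'E'
from corners import *
ext("side","a3",(390,168),13,.027)
E
```

```text
t 8.7 tcp [ 541.5 -147.    44.3] F [ 0.9  0.1 -3.2] w 19.8
[[0.0, 0.68, 0.733], [-0.0, 0.733, -0.68], [-1.0, 0.0, 0.0]]
top ring [417.5 264.9] 68 [ 429.1 -263.    28.3] tool [  16.  -161.5   -3.5]
top jaw [341.8 193.8] 33 [630.7 -45.3  38.3] tool [  6.  135.2  -3.7]
  yaw 47.19 tool yaw 47.14 len 296.7
side ring [390.5 167.5] 68 [ 433.5 -257.1   28.3] tool [  16.  -154.2   -4.2]
side jaw [323.4 195.8] 28 [630.6 -35.5  38.3] tool [  6.  142.3 -10.5]
  yaw 48.35 tool yaw 47.14 len 296.6
TRI ring [ 431.5 -264.1   21.9] gap 5.1 tool [  22.5 -160.8   -1.1]
TRI jaw [633.2 -45.8  25.7] gap 1.4 tool [ 18.6 136.5  -1.7]
side L [384.5 166.5] [ 456.5 -256.7   27. ]
side R [396.5 168.5] [ 410.9 -260.2   27. ]
side T [391.  162.5] [ 437.1 -285.8   27. ]
side B [389.  173.5] [ 432.7 -225.4   27. ]
```

Request:
{"fn": "play_rows", "kwargs": {
  "rows": "0 0 0 0 -2 0 1;0 0 0 0 -2 0 1;0 0 0 0 -2 0 1;0 0 0 0 -2 0 1;0 0 0 0 -2 0 1;0 0 0 0 -2 0 1;0 0 0 0 0 0 1;0 0 0 0 0 0 1"
}}

```text
time: 9.47
position: [0.5329, -0.1559, 0.0442]
tool_rot: [0.258, 0.658, -0.258, 0.658]
ft_force: [0.0, 0.2, -2.2]
grip_width: 0.0198
```

Request:
{"fn": "play_rows", "kwargs": {
  "rows": "0 0 0 0 -1 0 1;0 0 0 0 0 0 1"
}}

```text
time: 9.63
position: [0.5326, -0.1565, 0.0442]
tool_rot: [0.258, 0.658, -0.258, 0.658]
ft_force: [-0.7, 1.3, -2.1]
grip_width: 0.0198
```

```bash
python3 rule.py a4 -142
```

```text
t 9.63 tcp [ 532.6 -156.5   44.2] F [-0.7  1.3 -2.1] w 19.8
[[-0.0, 0.68, 0.733], [0.0, 0.733, -0.68], [-1.0, -0.0, -0.0]]
top ring [422.6 264.8] 11 [ 429.5 -277.6   28.2] tool [  16.  -158.9    6.9]
top jaw [344.8 196.8] 28 [622.  -54.2  38.2] tool [  6.  135.8  -4. ]
  yaw 49.25 tool yaw 47.13 len 294.9
side ring [390. 168.] 72 [ 434.8 -253.9   28.2] tool [  16.  -137.9   -5.3]
side jaw [326.7 193.4] 25 [623.1 -49.9  38.2] tool [  6.  139.7  -6.2]
  yaw 47.31 tool yaw 47.13 len 277.6
TRI ring [ 4.327e+02 -2.838e+02 -3.000e-01] gap 8.0 tool [  44.5 -161.2   13.5]
TRI jaw [623.6 -54.4  32.9] gap 1.7 tool [ 11.3 136.8  -2.7]
```

Request:
{"fn": "play_rows", "kwargs": {
  "rows": "0 0 0 0 -1 0 1;0 0 0 0 0 0 1;0 0 0 0 0 0 1"
}}

```text
time: 9.98
position: [0.532, -0.1571, 0.0443]
tool_rot: [0.258, 0.658, -0.258, 0.658]
ft_force: [0.2, 1.5, -2.3]
grip_width: 0.0198
```

Request:
{"fn": "play_rows", "kwargs": {
  "rows": "0 0 0 0 -1 0 1;0 0 0 0 0 0 1;0 0 0 0 0 0 1"
}}

```text
time: 10.23
position: [0.5313, -0.1579, 0.0443]
tool_rot: [0.258, 0.658, -0.258, 0.658]
ft_force: [-0.1, 1.5, -2.4]
grip_width: 0.0202
```

Request:
{"fn": "play_rows", "kwargs": {
  "rows": "0 0 0 0 -1 0 1;0 0 0 0 0 0 1;0 0 0 0 0 0 1"
}}

```text
time: 10.48
position: [0.5305, -0.1587, 0.0442]
tool_rot: [0.258, 0.658, -0.258, 0.658]
ft_force: [0.0, 1.1, -1.6]
grip_width: 0.0197
```

Request:
{"fn": "play_rows", "kwargs": {
  "rows": "0 0 0 0 -1 0 1;0 0 0 0 0 0 1;0 0 0 0 0 0 1"
}}

```text
time: 10.73
position: [0.5298, -0.1594, 0.0442]
tool_rot: [0.258, 0.658, -0.258, 0.658]
ft_force: [0.1, 0.9, -2.7]
grip_width: 0.0201
```

Request:
{"fn": "play_rows", "kwargs": {
  "rows": "0 0 0 0 -0.7 0 1;0 0 0 0 0 0 1;0 0 0 0 0 0 1"
}}

```text
time: 10.98
position: [0.5294, -0.1599, 0.0442]
tool_rot: [0.258, 0.658, -0.258, 0.658]
ft_force: [0.0, 1.8, -2.3]
grip_width: 0.0199
```

Request:
{"fn": "play_rows", "kwargs": {
  "rows": "0 0 0 0 -0.7 0 1;0 0 0 0 0 0 1;0 0 0 0 0 0 1"
}}

```text
time: 11.23
position: [0.5289, -0.1605, 0.0442]
tool_rot: [0.258, 0.658, -0.258, 0.658]
ft_force: [0.9, 2.3, -3.3]
grip_width: 0.0198
```

Request:
{"fn": "play_rows", "kwargs": {
  "rows": "0 0 0 0 -0.5 0 1;0 0 0 0 0 0 1;0 0 0 0 0 0 1"
}}

```text
time: 11.48
position: [0.5286, -0.1608, 0.0442]
tool_rot: [0.258, 0.658, -0.258, 0.658]
ft_force: [0.5, 1.7, -2.1]
grip_width: 0.0197
```

Request:
{"fn": "play_rows", "kwargs": {
  "rows": "0 0 0 0 -0.5 0 1;0 0 0 0 0 0 1;0 0 0 0 0 0 1"
}}

```text
time: 11.73
position: [0.5283, -0.1611, 0.0442]
tool_rot: [0.258, 0.658, -0.258, 0.658]
ft_force: [0.0, 1.7, -2.7]
grip_width: 0.0198
```

```bash
python3 rule.py a5 -135
```

```text
t 11.73 tcp [ 528.3 -161.1   44.2] F [ 0.   1.7 -2.7] w 19.8
[[-0.0, 0.68, 0.733], [0.0, 0.733, -0.68], [-1.0, -0.0, -0.0]]
top ring none 0
top jaw [346.3 198.3] 26 [617.6 -58.6  38.2] tool [  6.  135.9  -4.2]
side ring [390.5 167.7] 71 [ 433.5 -256.1   28.2] tool [  16.  -134.1   -4.9]
side jaw [327.5 192. ] 20 [622.2 -57.   38.2] tool [  6.  140.2  -2. ]
  yaw 46.54 tool yaw 47.14 len 274.3
TRI jaw [620.1 -58.4  36.8] gap 4.8 tool [  7.4 137.8  -2.6]
```

Request:
{"fn": "play_rows", "kwargs": {
  "rows": "0 0 0 0 -0.7 0 1;0 0 0 0 0 0 1;0 0 0 0 0 0 1"
}}

```text
time: 12.08
position: [0.5279, -0.1616, 0.0443]
tool_rot: [0.258, 0.658, -0.258, 0.658]
ft_force: [0.4, 2.7, -1.9]
grip_width: 0.0199
```

Request:
{"fn": "play_rows", "kwargs": {
  "rows": "0 0 0 0 -0.7 0 1;0 0 0 0 0 0 1;0 0 0 0 0 0 1"
}}

```text
time: 12.33
position: [0.5278, -0.1617, 0.0442]
tool_rot: [0.259, 0.658, -0.258, 0.658]
ft_force: [1.9, 4.5, -2.3]
grip_width: 0.0195
```

Request:
{"fn": "play_rows", "kwargs": {
  "rows": "0 0 0 0 -0.6 0 1;0 0 0 0 0 0 1;0 0 0 0 0 0 1"
}}

```text
time: 12.58
position: [0.5277, -0.1618, 0.0442]
tool_rot: [0.259, 0.658, -0.258, 0.659]
ft_force: [3.5, 5.7, -2.8]
grip_width: 0.02
```

Request:
{"fn": "play_rows", "kwargs": {
  "rows": "0 0 0 0 0 0 1;0 0 0 0 0 0 1;0 0 0 0 0 0 1;0 0 0 0 0 0 1"
}}

```text
time: 12.92
position: [0.5277, -0.1618, 0.0443]
tool_rot: [0.259, 0.658, -0.258, 0.659]
ft_force: [4.0, 5.6, -3.1]
grip_width: 0.0198
```

Request:
{"fn": "play_rows", "kwargs": {
  "rows": "0 0 0 0 -0.15 0 1;0 0 0 0 0 0 1;0 0 0 0 0 0 1;0 0 0 0 0 0 1"
}}

```text
time: 13.25
position: [0.5277, -0.1618, 0.0442]
tool_rot: [0.259, 0.658, -0.258, 0.659]
ft_force: [4.1, 6.4, -3.5]
grip_width: 0.0198
```

```bash
python3 rule.py a6 -134; python3 - <<'E'
from h import *
st(); im=imaging.camera("top"); cv2.imwrite("pics/top_b1.png",im)
im=imaging.camera("side"); cv2.imwrite("pics/side_b1.png",im); st()
E
```

```text
t 13.25 tcp [ 527.7 -161.8   44.2] F [ 4.1  6.4 -3.5] w 19.8
[[0.002, 0.681, 0.733], [0.001, 0.733, -0.681], [-1.0, 0.002, 0.0]]
top ring none 0
top jaw [347. 198.] 24 [618.5 -60.5  38.2] tool [  6.3 136.   -2.4]
side ring [390.3 168.3] 69 [ 433.7 -252.9   28.2] tool [  15.7 -130.8   -6.9]
side jaw [328.  192.5] 24 [619.8 -55.3  38.2] tool [  6.3 140.7  -5.1]
  yaw 46.72 tool yaw 47.1 len 271.5
TRI jaw [620.3 -60.8  31.8] gap 2.1 tool [ 12.7 137.   -0.9]
t 13.35 tcp [ 527.7 -161.8   44.2] F [ 3.5  5.7 -3.4] w 19.6
[[0.002, 0.681, 0.733], [0.001, 0.733, -0.681], [-1.0, 0.002, 0.0]]
t 13.45 tcp [ 527.8 -161.8   44.3] F [ 3.9  6.3 -2.6] w 19.4
[[0.002, 0.681, 0.733], [0.001, 0.733, -0.681], [-1.0, 0.002, 0.001]]
```

Request:
{"fn": "play_rows", "kwargs": {
  "rows": "0 0 0 0.7 0 0 1;0 0 0 0 0 0 1;0 0 0 0 0 0 1;0 0 0 0 0 0 1;0 0 0 0 0 0 1"
}}

```text
time: 13.87
position: [0.5276, -0.1619, 0.0436]
tool_rot: [0.259, 0.658, -0.258, 0.659]
ft_force: [4.1, 5.4, -2.5]
grip_width: 0.0195
```

Request:
{"fn": "play_rows", "kwargs": {
  "rows": "0 0 0 0 2 0 1;0 0 0 0 2 0 1;0 0 0 0 1.5 0 1;0 0 0 0 0 0 1;0 0 0 0 0 0 1"
}}

```text
time: 14.28
position: [0.5305, -0.159, 0.0436]
tool_rot: [0.258, 0.658, -0.258, 0.658]
ft_force: [-0.4, -0.4, -2.3]
grip_width: 0.0197
```

Request:
{"fn": "play_rows", "kwargs": {
  "rows": "0 0 0 -8 0 0 1;0 0 0 -18 0 0 1;0 0 0 -18 0 0 1;0.06 0 0 0 0 0 1;0.113 0 0 0 0 0 1;0.113 0 0 0 0 0 1;0.113 0 0 0 0 0 1;0.113 0 0 0 0 0 1"
}}

```text
time: 14.95
position: [0.5307, -0.159, 0.0883]
tool_rot: [0.418, 0.57, -0.418, 0.571]
ft_force: [-0.1, -0.1, -2.9]
grip_width: 0.0195
```

Request:
{"fn": "play_rows", "kwargs": {
  "rows": "0.113 0 0 0 0 0 1;0.113 0 0 0 0 0 1;0.113 0 0 0 0 0 1;0.113 0 0 0 0 0 1;0.113 0 0 0 0 0 1;0.113 0 0 0 0 0 1;0.113 0 0 0 0 0 1;0.113 0 0 0 0 0 1"
}}

```text
time: 15.62
position: [0.5307, -0.1591, 0.0882]
tool_rot: [0.625, 0.33, -0.625, 0.331]
ft_force: [1.0, 0.1, -2.7]
grip_width: 0.0199
```

Request:
{"fn": "play_rows", "kwargs": {
  "rows": "0.113 0 0 0 0 0 1;0.113 0 0 0 0 0 1;0.107 0 0 0 0 0 1;0 0 0 0 0 0 1;0 0 0 0 0 0 1"
}}

```text
time: 16.03
position: [0.5307, -0.159, 0.088]
tool_rot: [0.671, 0.225, -0.67, 0.225]
ft_force: [-1.2, 0.1, -2.4]
grip_width: 0.02
```

```bash
python3 rule.py c1 -138 0 0.059 271; python3 -c "
from h import *
o=readout.get_obs();print(np.array(o['q']).round(2));r=R.from_quat(o['tool_rot']).as_matrix()
print((r.T@(np.array([.5314,-.1778,.0876])-o['position'])*1000).round(1))"
```

```text
t 16.03 tcp [ 530.7 -159.    88. ] F [-1.2  0.1 -2.4] w 20.0
[[0.001, 0.603, -0.798], [-0.001, -0.798, -0.603], [-1.0, 0.001, -0.0]]
top ring [342.4 258.4] 145 [446.1 -46.3  71. ] tool [  16.9 -140.9   -0.5]
top jaw [420.2 199.7] 43 [ 610.2 -261.5   81. ] tool [  7.1 129.7  -1.6]
  yaw -52.67 tool yaw -52.91 len 270.6
side ring [375.8 200.9] 119 [446.7 -41.7  71. ] tool [  16.9 -144.2   -3.8]
side jaw none 0
TRI ring [446.6 -46.6  65.3] gap 1.2 tool [  22.5 -140.3   -0.6]
[-0.49  0.63  1.73 -0.    0.79  2.  ]
[ 0.3 15.6 10.8]
```

Request:
{"fn": "play_rows", "kwargs": {
  "rows": "0 0 0 0 10 3.7 1;0 0 0 0 9.7 3.6 1;0 0 0 10 0 0 1;0 0 0 15 0 0 1;0 0 0 6 0 0 1;0 0 0 0 0 0 1;0 0 0 0 0 0 1"
}}

```text
time: 16.72
position: [0.5361, -0.1787, 0.0558]
tool_rot: [-0.67, -0.224, 0.671, -0.223]
ft_force: [-0.4, 0.4, -1.9]
grip_width: 0.0197
```

```bash
python3 rule.py c2 -141 0 0.027 271; python3 -c "
import cv2,numpy as np
a=cv2.imread('pics/top_c2.png')[175:285,325:445];b=cv2.imread('pics/side_c2.png')[140:215,300:410]
H=np.zeros((440,930,3),np.uint8);H[:,:480]=cv2.resize(a,None,fx=4,fy=4);H[:300,490:930]=cv2.resize(b,None,fx=4,fy=4);cv2.imwrite('pics/z6.png',cv2.convertScaleAbs(cv2.resize(H,(800,378)),alpha=1.8))"
```

```text
t 16.72 tcp [ 536.1 -178.7   55.8] F [-0.4  0.4 -1.9] w 19.7
[[-0.002, 0.601, -0.799], [0.001, -0.799, -0.601], [-1.0, -0.002, 0.001]]
top ring none 0
top jaw [424.7 199.3] 38 [ 615.4 -281.9   49. ] tool [  6.6 130.1  -1.4]
side ring [374.6 202.1] 114 [452.  -62.2  39. ] tool [  17.  -143.7   -2.8]
side jaw none 0
```

View pics/z6.png

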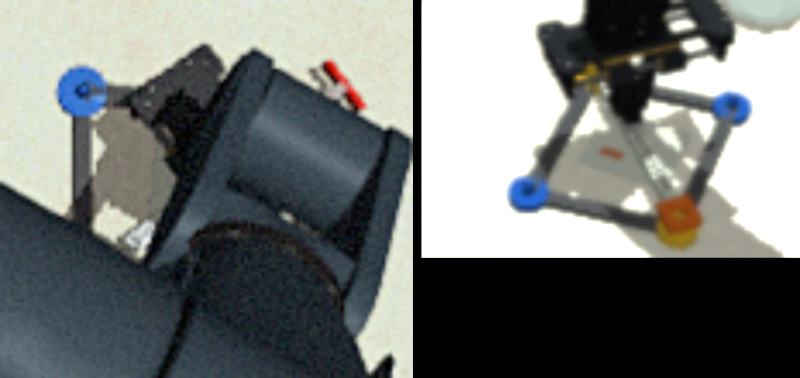

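Request:
{"fn": "play_rows", "kwargs": {
  "rows": "0 0 0 4 0 0 1;0 0 0 3 0 0 1;0 0 0 3 0 0 1;0 0 0 2 0 0 1;0 0 0 0 0 0 1;0 0 0 0 0 0 1"
}}

```text
time: 17.32
position: [0.5365, -0.1787, 0.0444]
tool_rot: [-0.671, -0.224, 0.671, -0.224]
ft_force: [-0.3, 0.1, -2.1]
grip_width: 0.0197
```

Request:
{"fn": "play_rows", "kwargs": {
  "rows": "0 0 0 0 -2 0 1;0 0 0 0 -2 0 1;0 0 0 0 -2 0 1;0 0 0 0 -2 0 1;0 0 0 0 -2 0 1;0 0 0 0 -2 0 1;0 0 0 0 0 0 1;0 0 0 0 0 0 1"
}}

```text
time: 17.98
position: [0.529, -0.1688, 0.0445]
tool_rot: [-0.67, -0.224, 0.671, -0.224]
ft_force: [0.6, 0.2, -3.2]
grip_width: 0.0196
```

```bash
python3 rule.py c3 -129 0 0.015 260
```

```text
t 17.98 tcp [ 529.  -168.8   44.5] F [ 0.6  0.2 -3.2] w 19.6
[[-0.001, 0.601, -0.799], [0.001, -0.799, -0.601], [-1.0, -0.001, 0.0]]
top ring none 0
top jaw [420.3 202.6] 39 [ 607.4 -271.7   37. ] tool [  7.4 129.4  -0.8]
side ring [373.9 204.9] 111 [452.4 -59.4  27. ] tool [  17.6 -133.4   -4.6]
side jaw none 0
```

Request:
{"fn": "play_rows", "kwargs": {
  "rows": "0 0 0 0.7 -2 0 1;0 0 0 0 -2 0 1;0 0 0 0 -2 0 1;0 0 0 0 -2 0 1;0 0 0 0 -1.5 0 1;0 0 0 0 0 0 1;0 0 0 0 0 0 1"
}}

```text
time: 18.67
position: [0.5233, -0.1612, 0.0438]
tool_rot: [-0.67, -0.224, 0.671, -0.224]
ft_force: [0.3, -0.2, -2.9]
grip_width: 0.0198
```

Request:
{"fn": "play_rows", "kwargs": {
  "rows": "0 0 0 0 -0.8 0 1;0 0 0 0 0 0 1;0 0 0 0 0 0 1"
}}

```text
time: 18.92
position: [0.5231, -0.161, 0.0438]
tool_rot: [-0.671, -0.224, 0.671, -0.224]
ft_force: [0.4, -1.8, -2.6]
grip_width: 0.0195
```

Request:
{"fn": "play_rows", "kwargs": {
  "rows": "0 0 0 0 -0.8 0 1;0 0 0 0 0 0 1;0 0 0 0 0 0 1"
}}

```text
time: 19.17
position: [0.5227, -0.1604, 0.0439]
tool_rot: [-0.671, -0.224, 0.671, -0.224]
ft_force: [0.6, -0.8, -1.7]
grip_width: 0.0198
```

```bash
python3 rule.py c4 -118 0 0.015 249
```

```text
t 19.17 tcp [ 522.7 -160.4   43.9] F [ 0.6 -0.8 -1.7] w 19.8
[[0.0, 0.601, -0.799], [-0.0, -0.799, -0.601], [-1.0, 0.0, 0.0]]
top ring none 0
top jaw [417.1 204.4] 32 [ 602.  -262.5   37. ] tool [  6.9 129.2  -2. ]
side ring [373.9 204.7] 111 [452.8 -60.   27. ] tool [  16.9 -122.3   -4.4]
side jaw none 0
```

Request:
{"fn": "play_rows", "kwargs": {
  "rows": "0 0 0 0 -0.8 0 1;0 0 0 0 0 0 1;0 0 0 0 0 0 1"
}}

```text
time: 19.52
position: [0.5222, -0.1597, 0.0438]
tool_rot: [-0.671, -0.224, 0.671, -0.224]
ft_force: [0.6, -1.0, -2.0]
grip_width: 0.02
```

Request:
{"fn": "play_rows", "kwargs": {
  "rows": "0 0 0 0 -0.8 0 1;0 0 0 0 0 0 1;0 0 0 0 0 0 1"
}}

```text
time: 19.77
position: [0.5217, -0.159, 0.0438]
tool_rot: [-0.671, -0.224, 0.671, -0.224]
ft_force: [1.1, -0.3, -2.6]
grip_width: 0.02
```

Request:
{"fn": "play_rows", "kwargs": {
  "rows": "0 0 0 0 -0.7 0 1;0 0 0 0 0 0 1;0 0 0 0 0 0 1"
}}

```text
time: 20.02
position: [0.5213, -0.1584, 0.0438]
tool_rot: [-0.671, -0.224, 0.671, -0.224]
ft_force: [0.5, -1.2, -2.2]
grip_width: 0.0195
```

Request:
{"fn": "play_rows", "kwargs": {
  "rows": "0 0 0 0 -0.7 0 1;0 0 0 0 0 0 1;0 0 0 0 0 0 1"
}}

```text
time: 20.27
position: [0.5208, -0.1579, 0.0438]
tool_rot: [-0.671, -0.224, 0.671, -0.224]
ft_force: [1.0, -1.4, -2.6]
grip_width: 0.0197
```

Request:
{"fn": "play_rows", "kwargs": {
  "rows": "0 0 0 0 -0.6 0 1;0 0 0 0 0 0 1;0 0 0 0 0 0 1"
}}

```text
time: 20.52
position: [0.5205, -0.1574, 0.0438]
tool_rot: [-0.671, -0.224, 0.671, -0.224]
ft_force: [-0.3, -2.0, -2.3]
grip_width: 0.0198
```

Request:
{"fn": "play_rows", "kwargs": {
  "rows": "0 0 0 0 -0.6 0 1;0 0 0 0 0 0 1;0 0 0 0 0 0 1"
}}

```text
time: 20.77
position: [0.5201, -0.157, 0.0439]
tool_rot: [-0.671, -0.224, 0.671, -0.224]
ft_force: [0.0, -1.4, -2.2]
grip_width: 0.02
```

Request:
{"fn": "play_rows", "kwargs": {
  "rows": "0 0 0 0 -0.6 0 1;0 0 0 0 0 0 1;0 0 0 0 0 0 1"
}}

```text
time: 21.02
position: [0.5199, -0.1566, 0.0439]
tool_rot: [0.671, 0.224, -0.671, 0.224]
ft_force: [-0.4, -1.8, -2.1]
grip_width: 0.0199
```

Request:
{"fn": "play_rows", "kwargs": {
  "rows": "0 0 0 0 -0.7 0 1;0 0 0 0 0 0 1;0 0 0 0 0 0 1"
}}

```text
time: 21.27
position: [0.5199, -0.1565, 0.0439]
tool_rot: [0.671, 0.224, -0.67, 0.224]
ft_force: [1.1, -2.5, -3.3]
grip_width: 0.0198
```

```bash
python3 rule.py c5 -115 0 0.015 245
```

```text
t 21.27 tcp [ 519.9 -156.5   43.9] F [ 1.1 -2.5 -3.3] w 19.8
[[0.001, 0.601, -0.799], [-0.001, -0.799, -0.601], [-1.0, 0.001, -0.0]]
top ring none 0
top jaw [415.9 205.5] 30 [ 598.7 -259.1   37. ] tool [  7.1 129.3  -1.3]
side ring [374.  204.7] 107 [452.3 -60.4  27. ] tool [  16.7 -117.5   -3.8]
side jaw none 0
```

Request:
{"fn": "play_rows", "kwargs": {
  "rows": "0 0 0 0 -0.7 0 1;0 0 0 0 0 0 1;0 0 0 0 0 0 1"
}}

```text
time: 21.62
position: [0.5199, -0.1565, 0.0439]
tool_rot: [0.671, 0.223, -0.67, 0.225]
ft_force: [1.7, -5.1, -4.3]
grip_width: 0.0198
```

Request:
{"fn": "play_rows", "kwargs": {
  "rows": "0 0 0 0 -0.5 0 1;0 0 0 0 0 0 1;0 0 0 0 0 0 1"
}}

```text
time: 21.87
position: [0.5198, -0.1564, 0.0439]
tool_rot: [0.671, 0.223, -0.67, 0.225]
ft_force: [2.2, -6.0, -4.8]
grip_width: 0.0196
```

Request:
{"fn": "play_rows", "kwargs": {
  "rows": "0 0 0 0 0 0 1;0 0 0 0 0 0 1;0 0 0 0 0 0 1;0 0 0 0 0 0 1"
}}

```text
time: 22.2
position: [0.5199, -0.1564, 0.0439]
tool_rot: [0.671, 0.223, -0.67, 0.225]
ft_force: [1.9, -7.4, -6.0]
grip_width: 0.02
```

Request:
{"fn": "play_rows", "kwargs": {
  "rows": "0 0 0 0 0 0 1;0 0 0 0 0 0 1;0 0 0 0 0 0 1;0 0 0 0 0 0 1;0 0 0 0 2 0 1;0 0 0 0 3 0 1;0 0 0 0 4 0 1;0 0 0 0 4 0 1"
}}

```text
time: 22.87
position: [0.5251, -0.1639, 0.0436]
tool_rot: [-0.67, -0.225, 0.672, -0.222]
ft_force: [-2.3, 2.5, -1.5]
grip_width: 0.0198
```

Request:
{"fn": "play_rows", "kwargs": {
  "rows": "0 0 0 0 4 0 1;0 0 0 0 4 0 1;0 0 0 0 4 0 1;0 0 0 0 4 0 1;0 0 0 0 4 0 1;0 0 0 0 4 0 1;0 0 0 0 4 0 1;0 0 0 0 3 0 1"
}}

```text
time: 23.53
position: [0.5455, -0.1907, 0.0438]
tool_rot: [0.671, 0.224, -0.671, 0.224]
ft_force: [-1.4, 1.6, -1.9]
grip_width: 0.0199
```

Request:
{"fn": "play_rows", "kwargs": {
  "rows": "0 0 0 0 0 0 1;0 0 0 0 -3 0 1;0 0 0 0 0 0 1;0 0 0 0 0 0 1"
}}

```text
time: 23.87
position: [0.5435, -0.1877, 0.044]
tool_rot: [0.671, 0.224, -0.67, 0.224]
ft_force: [-0.6, 0.3, -3.0]
grip_width: 0.0193
```

```bash
python3 rule.py d1 -150 0 0.015 283
```

```text
t 23.87 tcp [ 543.5 -187.7   44. ] F [-0.6  0.3 -3. ] w 19.3
[[0.001, 0.601, -0.799], [-0.0, -0.799, -0.601], [-1.0, 0.001, -0.0]]
top ring none 0
top jaw [426.5 197.5] 39 [ 622.3 -290.    37. ] tool [  7.1 129.1  -1.5]
side ring [373.9 204.6] 112 [453.1 -60.6  27. ] tool [  16.9 -156.    -4.1]
side jaw none 0
```

Request:
{"fn": "play_rows", "kwargs": {
  "rows": "0 0 0 -8 0 0 1;0 0 0 -18 0 0 1;0 0 0 -18 0 0 1;-0.06 0 0 0 0 0 1;-0.113 0 0 0 0 0 1;-0.113 0 0 0 0 0 1;-0.113 0 0 0 0 0 1;-0.113 0 0 0 0 0 1"
}}

```text
time: 24.63
position: [0.5436, -0.1878, 0.0886]
tool_rot: [0.591, 0.388, -0.591, 0.388]
ft_force: [0.4, 0.1, -3.4]
grip_width: 0.0199
```

Request:
{"fn": "play_rows", "kwargs": {
  "rows": "-0.113 0 0 0 0 0 1;-0.113 0 0 0 0 0 1;-0.113 0 0 0 0 0 1;-0.113 0 0 0 0 0 1;-0.113 0 0 0 0 0 1;-0.113 0 0 0 0 0 1;-0.113 0 0 0 0 0 1;-0.113 0 0 0 0 0 1"
}}

```text
time: 25.3
position: [0.5435, -0.1878, 0.0885]
tool_rot: [0.362, 0.607, -0.362, 0.608]
ft_force: [-0.4, -0.2, -3.0]
grip_width: 0.0197
```

Request:
{"fn": "play_rows", "kwargs": {
  "rows": "-0.113 0 0 0 0 0 1;-0.113 0 0 0 0 0 1;-0.107 0 0 0 0 0 1;0 0 0 0 0 0 1;0 0 0 0 0 0 1"
}}

```text
time: 25.72
position: [0.5434, -0.1878, 0.0883]
tool_rot: [0.259, 0.658, -0.259, 0.658]
ft_force: [0.0, 0.2, -3.7]
grip_width: 0.0194
```

```bash
python3 rule.py d2 -148 0 0.059 280; python3 -c "
from h import *
o=readout.get_obs();r=R.from_quat(o['tool_rot']).as_matrix()
print((r.T@(np.array([.5359,-.1530,.0876])-o['position'])*1000).round(1))"
```

```text
t 25.72 tcp [ 543.4 -187.8   88.3] F [ 0.   0.2 -3.7] w 19.4
[[0.001, 0.682, 0.731], [-0.0, 0.731, -0.682], [-1.0, 0.0, 0.0]]
top ring none 1
top jaw [356.8 190.8] 32 [633.8 -85.1  81. ] tool [  7.4 136.7  -4. ]
side ring [392. 153.] 66 [ 440.6 -291.    71. ] tool [  17.3 -145.6   -4.8]
side jaw [327. 179.] 33 [631.2 -78.5  81. ] tool [  7.4 139.8 -10.4]
  yaw 48.11 tool yaw 46.98 len 285.4
TRI jaw [634.2 -85.9  72.8] gap 1.5 tool [ 15.4 136.4  -3.1]
[  0.6  20.3 -29.2]
```

Request:
{"fn": "play_rows", "kwargs": {
  "rows": "0 0 0 0 10.2 -14.5 1;0 0 0 0 10 -14.5 1;0 0 0 10 0 0 1;0 0 0 15 0 0 1;0 0 0 7 0 0 1;0 0 0 0 0 0 1;0 0 0 0 0 0 1"
}}

```text
time: 26.4
position: [0.5353, -0.1526, 0.0553]
tool_rot: [0.258, 0.659, -0.258, 0.658]
ft_force: [0.2, 0.8, -1.9]
grip_width: 0.0197
```

```bash
python3 rule.py d3 -148 0 0.028 280
```

```text
t 26.4 tcp [ 535.3 -152.6   55.3] F [ 0.2  0.8 -1.9] w 19.7
[[-0.001, 0.68, 0.733], [0.001, 0.733, -0.68], [-1.0, -0.0, -0.002]]
top ring [421.4 267.1] 34 [ 423.2 -271.4   40. ] tool [  15.4 -163.3   -1.4]
top jaw [343.5 195.5] 31 [624.1 -49.8  50. ] tool [  5.3 135.8  -4.8]
  yaw 47.8 tool yaw 47.15 len 299.1
side ring [391.1 165.4] 74 [ 432.8 -256.7   40. ] tool [  15.4 -146.1   -4.4]
side jaw [325.2 191.7] 21 [627.5 -45.8  50. ] tool [  5.3 141.   -5.1]
  yaw 47.29 tool yaw 47.15 len 287.0
TRI ring [ 428.3 -274.4   24. ] gap 11.2 tool [  32.2 -162.1    3.2]
TRI jaw [626.7 -49.7  45.5] gap 3.9 tool [ 10.7 137.5  -4.2]
```

Request:
{"fn": "play_rows", "kwargs": {
  "rows": "0 0 0 4 0 0 1;0 0 0 3 0 0 1;0 0 0 3 0 0 1;0 0 0 2 0 0 1;0 0 0 0 0 0 1;0 0 0 0 0 0 1"
}}

```text
time: 27.0
position: [0.5357, -0.1532, 0.0436]
tool_rot: [0.258, 0.658, -0.258, 0.658]
ft_force: [0.2, 0.1, -3.1]
grip_width: 0.0199
```

Request:
{"fn": "play_rows", "kwargs": {
  "rows": "0 0 0 0 -2 0 1;0 0 0 0 -2 0 1;0 0 0 0 -2 0 1;0 0 0 0 -2 0 1;0 0 0 0 -2 0 1;0 0 0 0 -1 0 1;0 0 0 0 0 0 1;0 0 0 0 0 0 1"
}}

```text
time: 27.67
position: [0.5281, -0.1615, 0.0438]
tool_rot: [0.258, 0.658, -0.258, 0.658]
ft_force: [-0.5, 1.6, -2.8]
grip_width: 0.0197
```

Request:
{"fn": "play_rows", "kwargs": {
  "rows": "0 0 0 0 -1 0 1;0 0 0 0 -1 0 1;0 0 0 0 0 0 1;0 0 0 0 0 0 1"
}}

```text
time: 28.0
position: [0.5279, -0.1617, 0.0438]
tool_rot: [0.259, 0.658, -0.258, 0.659]
ft_force: [4.8, 5.5, -3.8]
grip_width: 0.0195
```

Request:
{"fn": "play_rows", "kwargs": {
  "rows": "0.0032 0 0 0 -1 0.4 1;0 0 0 0 0 0 1;0 0 0 0 0 0 1"
}}

```text
time: 28.25
position: [0.5278, -0.162, 0.0437]
tool_rot: [0.261, 0.657, -0.259, 0.658]
ft_force: [4.9, 8.8, -5.0]
grip_width: 0.02
```

Request:
{"fn": "play_rows", "kwargs": {
  "rows": "0.0032 0 0 0 -1 0.4 1;0 0 0 0 0 0 1;0 0 0 0 0 0 1"
}}

```text
time: 28.5
position: [0.5275, -0.1627, 0.0437]
tool_rot: [0.262, 0.657, -0.259, 0.658]
ft_force: [6.4, 8.7, -4.7]
grip_width: 0.0197
```

Request:
{"fn": "play_rows", "kwargs": {
  "rows": "0.0032 0 0 0 -1 0.4 1;0 0 0 0 0 0 1;0.0032 0 0 0 -1 0.4 1;0 0 0 0 0 0 1;0 0 0 0 0 0 1"
}}

```text
time: 28.92
position: [0.5266, -0.1646, 0.0437]
tool_rot: [0.264, 0.656, -0.262, 0.657]
ft_force: [5.5, 9.5, -4.7]
grip_width: 0.0202
```

Request:
{"fn": "play_rows", "kwargs": {
  "rows": "0.0032 0 0 0 -1 0.4 1;0 0 0 0 0 0 1;0.0032 0 0 0 -1 0.4 1;0 0 0 0 0 0 1;0 0 0 0 0 0 1"
}}

```text
time: 29.33
position: [0.5258, -0.1666, 0.0437]
tool_rot: [0.266, 0.655, -0.264, 0.656]
ft_force: [6.2, 10.6, -3.9]
grip_width: 0.0197
```

```bash
python3 rule.py e1 -130 0 0.015 265; python3 m.py | egrep "^(top|side) (blue|yel)"
```

```text
t 29.33 tcp [ 525.8 -166.6   43.7] F [ 6.2 10.6 -3.9] w 19.7
[[0.002, 0.694, 0.72], [0.003, 0.72, -0.694], [-1.0, 0.003, -0.0]]
top ring none 0
top jaw [348.5 198.5] 24 [617.3 -64.9  37. ] tool [  7.1 136.6  -4.8]
side ring [390.9 167.8] 68 [ 431.9 -257.3   27. ] tool [  16.3 -130.6   -4.7]
side jaw [328.5 191. ] 19 [620.5 -63.7  37. ] tool [  7.2 139.8  -3.3]
  yaw 45.75 tool yaw 46.03 len 270.4
TRI jaw [619.1 -64.7  35.8] gap 3.4 tool [  8.3 138.   -3.6]
top blue [321.2 159.4] 53 [9 8] [737.   15.1  12. ]
top blue [149.4 179.5] 113 [12 12] [672.3 529.1  12. ]
top blue [346.4 197.4] 20 [7 7] [623.4 -60.5  12. ]
top blue [354.2 197.9] 13 [5 4] [622.2 -83.1  12. ]
top blue [349.1 205.7] 39 [9 7] [599.2 -68.2  12. ]
top yel [418.  204.3] 26 [8 7] [ 605.2 -270.9   12. ]
side blue [392.4 173.7] 9 [4 4] [ 421.  -243.5   12. ]
side blue [328.1 196.3] 18 [5 7] [620.6 -59.7  12. ]
side blue [335.2 195.4] 20 [4 8] [597.5 -71.9  12. ]
side blue [290.6 203.6] 33 [6 7] [737.2  13.9  12. ]
side blue [255.3 307.4] 126 [12 14] [694.9 408.7  12. ]
side yel [349.4 161.7] 48 [11  8] [ 594.2 -255.8   12. ]
side yel [373.8 206.2] 104 [12 11] [452.8 -65.6  12. ]
```

Request:
{"fn": "play_rows", "kwargs": {
  "rows": "0.0032 0 0 0 -1 0.4 1;0 0 0 0 0 0 1;0.0032 0 0 0 -1 0.4 1;0 0 0 0 0 0 1;0.0032 0 0 0 -1 0.4 1;0 0 0 0 0 0 1;0.0032 0 0 0 -1 0.4 1;0 0 0 0 0 0 1"
}}

```text
time: 30.2
position: [0.5241, -0.1706, 0.0437]
tool_rot: [0.27, 0.654, -0.268, 0.654]
ft_force: [6.0, 9.5, -4.2]
grip_width: 0.0196
```

Request:
{"fn": "play_rows", "kwargs": {
  "rows": "0.0032 0 0 0 -1 0.4 1;0 0 0 0 0 0 1;0.0032 0 0 0 -1 0.4 1;0 0 0 0 0 0 1;0.0032 0 0 0 -1 0.4 1;0 0 0 0 0 0 1;0 0 0 0 0 0 1"
}}

```text
time: 30.78
position: [0.5229, -0.1735, 0.0437]
tool_rot: [0.273, 0.652, -0.271, 0.653]
ft_force: [6.6, 9.1, -4.1]
grip_width: 0.0197
```

```bash
python3 rule.py e2 -125 0 0.015 260 | egrep -v TRI; python3 - <<'E'
# disc outer edge circle fits from coloured pixels near expected far posts
from m import *
im=imaging.camera("top");cv2.imwrite("pics/top_e3.png",im);im2=imaging.camera("side");cv2.imwrite("pics/side_e3.png",im2)
E
python3 -c "
import cv2,numpy as np
a=cv2.imread('pics/top_e3.png')[175:285,325:445];b=cv2.imread('pics/side_e3.png')[140:215,300:410]
H=np.zeros((440,930,3),np.uint8);H[:,:480]=cv2.resize(a,None,fx=4,fy=4);H[:300,490:930]=cv2.resize(b,None,fx=4,fy=4);cv2.imwrite('pics/z7.png',cv2.convertScaleAbs(cv2.resize(H,(800,378)),alpha=1.8))"
```

```text
t 30.78 tcp [ 522.9 -173.5   43.7] F [ 6.6  9.1 -4.1] w 19.7
[[0.002, 0.71, 0.704], [0.003, 0.704, -0.71], [-1.0, 0.003, -0.001]]
top ring none 0
top jaw [351.9 198.9] 27 [616.2 -74.8  37. ] tool [  7.1 135.8  -4.4]
side ring [392.  168.5] 58 [ 427.1 -254.9   27. ] tool [  16.3 -125.4   -9.6]
side jaw [329.7 189.3] 21 [618.7 -72.8  37. ] tool [  7.2 138.9  -4.1]
  yaw 43.56 tool yaw 44.75 len 264.3
```

View pics/z7.png

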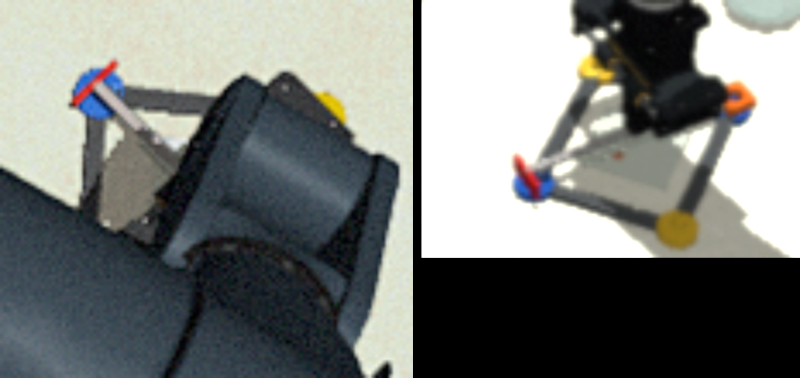

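```bash
cat > disc.py <<'E'
from m import *
import sys
BN=np.array([433.4,-256.3]);YN=np.array([452.3,-66.6])
def disc(n,im,guess):
    h=cv2.cvtColor(im,cv2.COLOR_BGR2HSV); m=cv2.inRange(h,np.array((100,110,40)),np.array((126,255,255)))
    g=proj(n,np.r_[guess,.012*1000]/1000)[0]; c=np.zeros_like(m); cv2.circle(c,tuple(int(round(v)) for v in g),13,255,-1); m&=c
    P=np.argwhere(m)[:,::-1].astype(np.float32); (x,y),r=cv2.minEnclosingCircle(P); return np.array([x,y]),r,len(P)
def run(tag,guess):
    for n in("top","side"):
        im=cv2.imread(f"pics/{n}_{tag}.png"); c,r,k=disc(n,im,np.array(guess,float)); w=onz(n,c,.012)[0]*1000
        ey=(YN-BN)/np.linalg.norm(YN-BN); ex=np.array([ey[1],-ey[0]]); d=w[:2]-(BN+YN)/2
        print(tag,n,c.round(1),"r",round(r,1),k,w.round(1),"frame x",round(d@ex,1),"y",round(d@ey,1))
if __name__=="__main__":
    run("1" if False else "lift2",(612,-64.5)); run(sys.argv[1],[float(a) for a in sys.argv[2:4]])
E
cp pics/top0.png pics/top_s0.png; cp pics/side0.png pics/side_s0.png
python3 -c "
import disc; disc.run('s0',(612,-64.5))"; python3 disc.py e3 610 -78; python3 disc.py e2 610 -78 | tail -2
```

```text
s0 top [348.4 201.2] r 7.2 150 [612.3 -66.1  12. ] frame x 159.2 y 111.6
s0 side [330.8 195.7] r 5.3 84 [612.  -65.6  12. ] frame x 158.8 y 112.2
lift2 top [348.4 201.2] r 7.2 150 [612.3 -66.1  12. ] frame x 159.2 y 111.6
lift2 side [330.9 196. ] r 5.2 83 [611.5 -64.3  12. ] frame x 158.2 y 113.4
e3 top [353.2 201.9] r 7.2 84 [610.5 -80.2  12. ] frame x 158.7 y 97.4
e3 side [332.5 193. ] r 5.5 41 [610.1 -79.9  12. ] frame x 158.4 y 97.8
e2 top [353.3 201.9] r 7.3 85 [610.5 -80.6  12. ] frame x 158.8 y 97.1
e2 side [332.5 193. ] r 5.5 41 [610.1 -79.9  12. ] frame x 158.4 y 97.8
```

Request:
{"fn": "play_rows", "kwargs": {
  "rows": "0.0032 0 0 0 -1 0.4 1;0 0 0 0 0 0 1;0.0025 0 0 0 -0.8 0.3 1;0 0 0 0 0 0 1;0 0 0 0 0 0 1;0 0 0 0 0 0 1"
}}

```text
time: 31.48
position: [0.5221, -0.1752, 0.0437]
tool_rot: [0.275, 0.652, -0.273, 0.652]
ft_force: [6.4, 9.1, -4.6]
grip_width: 0.0198
```

```bash
python3 rule.py e4 -125 0 0.015 258 | egrep -v TRI; python3 disc.py e4 610 -81|tail -2
```

```text
t 31.48 tcp [ 522.1 -175.2   43.7] F [ 6.4  9.1 -4.6] w 19.8
[[0.002, 0.714, 0.7], [0.003, 0.7, -0.714], [-1.0, 0.003, -0.001]]
top ring none 0
top jaw [352.9 198.9] 24 [616.2 -77.6  37. ] tool [  7.1 135.5  -3.8]
side ring [392.  168.5] 57 [ 427.1 -254.9   27. ] tool [  16.3 -123.6   -9.5]
side jaw [329.9 189.1] 18 [618.5 -74.   37. ] tool [  7.2 139.7  -4.8]
  yaw 43.4 tool yaw 44.42 len 263.4
e4 top [354.1 201.9] r 7.2 88 [610.5 -82.9  12. ] frame x 159.0 y 94.8
e4 side [332.5 192.5] r 5.5 42 [610.7 -82.2  12. ] frame x 159.2 y 95.5
```

Request:
{"fn": "play_rows", "kwargs": {
  "rows": "0 0 0 0 2 0 1;0 0 0 0 2 0 1;0 0 0 0 1 0 1;0 0 0 0 0 0 1;0 0 0 1 0 0 1;0 0 0 1 0 0 1;0 0 0 0 0 0 1;0 0 0 0 0 0 1"
}}

```text
time: 32.25
position: [0.5246, -0.1746, 0.0428]
tool_rot: [0.274, 0.652, -0.274, 0.652]
ft_force: [-1.8, -0.0, 5.0]
grip_width: 0.0198
```

Request:
{"fn": "play_rows", "kwargs": {
  "rows": "0 0 0 1 0 0 1;0 0 0 0 0 0 1;0 0 0 0 0 0 1"
}}

```text
time: 32.5
position: [0.5246, -0.1746, 0.0427]
tool_rot: [0.274, 0.651, -0.274, 0.652]
ft_force: [-3.2, -0.8, 12.2]
grip_width: 0.0197
```

Request:
{"fn": "play_rows", "kwargs": {
  "rows": "0 0 0 -2 0 0 1;0 0 0 0 0 0 1;0 0 0 0 0 0 0.6;0 0 0 0 0 0 0.6;0 0 0 0 0 0 0.6;0 0 0 0 0 0 0.6;0 0 0 0 0 0 0.6;0 0 0 0 0 0 0.6"
}}

```text
time: 33.17
position: [0.5245, -0.174, 0.0427]
tool_rot: [0.274, 0.652, -0.274, 0.652]
ft_force: [0.1, -1.0, -0.9]
grip_width: 0.0345
```

Request:
{"fn": "play_rows", "kwargs": {
  "rows": "0 0 0 -15 0 0 0.6;0 0 0 -35 0 0 0.6;0 0 0 -38 0 0 0.6;0 0 0 -38 0 0 0.6;0 0 0 -30 -30 0 0.6;0 0 0 0 -40 0 0.6;0 0 0 0 -40 0 0.6;0 0 0 0 -40 0 0.6"
}}

```text
time: 33.83
position: [0.417, -0.2794, 0.1994]
tool_rot: [0.273, 0.651, -0.274, 0.653]
ft_force: [-0.1, -1.1, -0.2]
grip_width: 0.0349
```

```bash
cat > final.py <<'E'
from m import *
o,r=st()
for n in("top","side"):
    im=imaging.camera(n); cv2.imwrite(f"pics/{n}_f.png",im)
    for nm,lo,hi,z in(("blue",(100,110,40),(126,255,255),.012),("yel",(20,110,40),(34,255,255),.012),("orange",(4,110,40),(19,255,255),.024),("red",(0,110,40),(4,255,255),.034)):
      for c,a,s in blobs(im,lo,hi):
        p=onz(n,c,z)[0]
        if .35<p[0]<.85 and -.35<p[1]<.1: print(n,nm,np.round(c,1),a,s,np.round(p*1000,1))
a=cv2.imread('pics/top_f.png')[175:285,325:445];b=cv2.imread('pics/side_f.png')[140:215,300:410]
H=np.zeros((440,930,3),np.uint8);H[:,:480]=cv2.resize(a,None,fx=4,fy=4);H[:300,490:930]=cv2.resize(b,None,fx=4,fy=4);cv2.imwrite('pics/z8.png',cv2.convertScaleAbs(cv2.resize(H,(800,378)),alpha=1.6))
E
python3 final.py
```

```text
t 33.83 tcp [ 417.  -279.4  199.4] F [-0.1 -1.1 -0.2] w 34.9
[[0.002, 0.713, 0.701], [-0.002, 0.701, -0.713], [-1.0, -0.0, 0.002]]
top blue [321.1 159.5] 55 [9 8] [736.7  15.4  12. ]
top blue [350.2 197.2] 13 [6 6] [624.4 -71.4  12. ]
top blue [358.8 199. ] 25 [6 8] [619.  -96.7  12. ]
top blue [352.7 205.7] 51 [10  9] [599.3 -78.8  12. ]
top blue [415.5 262.9] 14 [4 5] [ 434.4 -261.    12. ]
top blue [409.8 268.2] 9 [5 5] [ 418.9 -244.2   12. ]
top yel [418.4 209. ] 165 [14 15] [ 591.2 -271.9   12. ]
top yel [348.6 256. ] 166 [14 15] [452.2 -67.4  12. ]
top orange [415.6 263. ] 130 [18 18] [ 434.5 -258.6   24. ]
top red [356.7 193.9] 11 [6 5] [631.3 -88.9  34. ]
top red [349.2 201. ] 13 [7 5] [610.4 -67.2  34. ]
side blue [392.6 174.1] 9 [4 3] [ 420.2 -241.3   12. ]
side blue [335.3 192.9] 35 [6 9] [600.4 -83.6  12. ]
side blue [328.7 194.2] 13 [5 6] [621.4 -70.   12. ]
side blue [290.7 203.8] 35 [6 7] [736.7  14.6  12. ]
side yel [351.1 159. ] 69 [11  9] [ 591.7 -272.4   12. ]
side yel [373.8 206. ] 107 [12 11] [453.1 -66.5  12. ]
side orange [390.5 168.5] 67 [12 10] [ 432.7 -256.4   24. ]
side red [329.2 189. ] 20 [ 6 10] [622.  -76.3  34. ]
```

View pics/z8.png

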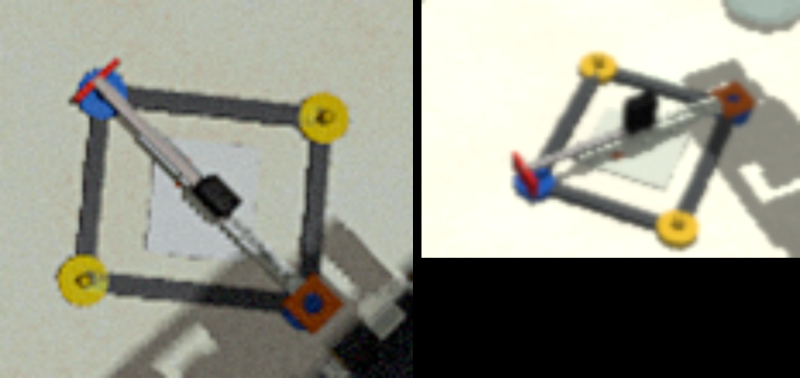

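```bash
python3 -c "
from rig import robot; print(robot.hand_in())"
```

```text
the job is handed in; nothing more can be done
None
```

I measured both diagonals, slid the far bar back to square, left the rule across the blue diagonal and handed the job in at about 34 s. The hand-in gives no verdict, so the results below are my own checks.

- **Measurement:** I held the jaw against the far post at about 7 N on the blue and then the yellow diagonal, each for more than 0.5 s. The far bar did not shift: when I came back to the blue diagonal, the jaw touched at the same place to within 0.3 mm. The far bar started about 17.7 mm out along +y.
- **Correction:** I pulled the far bar in along the blue diagonal with the rule at about 11–12 N. When I set the rule down, the wrist briefly read a push of about 14 N.
- **Final check:** The cameras put the far posts within about 0.5 mm of square, both from the far yellow post alone and from the far blue disc. The ring is down around the near blue post. The gripper is open and clear of everything.
- **Not checked:** I did not re-measure the diagonals with the rule after the correction. I also did not measure the other lab ware at the end, apart from the cap, which had not moved.
- **Disagreements:** Arm and camera positions differed by about 4 mm in y. I allowed for this by aiming from the camera and by sensing contact. My first grasp lifted before the fingers had closed, and I repeated it.

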